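# Clamp the root block in the lever vise

### The arm

A 7-joint arm with a two-finger parallel gripper is mounted at the origin on the work surface. World frame = base frame: x ahead of the robot, y to its left, z up, the work surface at z = 0. Lengths are in mm, angles in rad, forces in N, time in s.
With the tool pointing down it reaches from about 400 to 875 mm from the base axis. Payload 19.3 kg.
Tool frame: the origin (TCP) lies midway between the tips of the shut fingers; the grasp point (between the pads) lies 19 mm behind it; y points along the fingers, x is the direction in which the jaws open and shut, and the axes are right-handed (so a half turn about y gives the same grasp; the last joint's range is limited). The gripper opens to 85 mm and grips with 20 to 120 N. Pads are 22 mm wide; open, the fingers measure 114 mm over their backs; the gripper's body (76 mm by 85 mm) begins 54 mm behind the grasp point. The pads swing forward as they close: fully open they stand 13 mm farther back than shut.
Start: joints at [1.048, 0.521, -0.036, 1.599, 0.021, 1.021, -0.113], TCP at [273.4, -562.02, 231.291] pointing down, gripper open.
Joint ranges: [-2.91, 2.91], [-0.3, 2.13], [-1.5, 1.42], [0.17, 2.43], [-1.26, 4.41], [0.16, 1.93], [-2.52, 2.52]. Speed limits (rad/s): [1.89, 1.89, 2.39, 2.39, 3.01, 3.01, 3.01].

### API

Orientations are given as a 3x3 rotation matrix whose columns are the frame's x, y, z axes.
In Python, from cell import * gives the robot as it stands. The module is installed in compiled form; this text tells all that it offers.
- The arm moves only by the tool carry_out, never from a script. Its argument "plan" is text: rows parted by semicolons, each of 7 numbers parted by spaces: the shift along the tool's x, y, z in cm, then the turn, a rotation vector about the tool's x, y, z in rad, then the opening, from -1 (shut) to 1 (fully open). A call has 1 to 10 rows; each row shifts and turns the commanded pose from where the row before left it, along the tool's axes as they then stand; what a row does not reach is not made up. A row lasts 1/8 s, in which the tool goes at most 62.5 mm and 10.7 degrees, less where a joint would pass 70% of its speed; a pose out of reach is approached as far as the arm can. A call is refused whole if a number of a shift passes 6.25 or a number of a turn 0.188, either way. A call with a gripper value outside its range is refused whole. The fingers move at their own pace and stop on an object; "force" is the grip in N (left out, the last holds). Time passes only in rows, so rows that do not move let the fingers close. It gives the time, the measured TCP pose, the force and the opening at its end, in the units of the state.
- state(): the state, without advancing time (a new reading comes with each control period).
- snapshot(name): name is "side" or "top" or "wrist"; returns (picture, depth): 384x512x3 uint8, red, green, blue; 384x512 float32, mm along the optical axis (not along the pixel's ray), 0 where there is no reading.
- camera_info(name): a dict with "mtx" (3x3 intrinsics, pixels), "camera_from_world" (4x4, takes a point from world to camera coordinates). Camera axes: x right, y down, z forward; pixel columns grow to the right and rows downward; lengths in mm; the calibration is good to about 2 mm. The wrist camera is an equidistant fisheye: a pixel r from the principal point sees the ray r / f radians off the axis. A picture is of the moment at which its call begins: read the wrist's pose just before it. camera_info takes no time and is no camera call; for the wrist camera it gives the pose at the moment of the call.
- sign_off(): hands the job in, once; it reports no verdict.
Trained networks look in the newest picture that a camera, given by its name, has taken for a name from the list of things; names that differ only in an ending like _2 or _b are one class to them, and where a whole thing is asked for, a point or a joint stands for the part that bears it (a point fixed in the world has none). Each returns a list of dicts, best first, with "conf" (0 to 1); they miss things now and then, are a little off and sometimes report something else, mostly with a low value. They report only what shows in the picture. A call takes as long as a camera call. They do not tell look-alikes from the thing itself.
- boxes_of(camera, query): "xyz" ([x, y, z] in mm, in the coordinates of the camera as it stood for that picture, good to about 4 mm: the middle of the surface that is visible of it).
- landmark_of(camera, query): "xyz" ([x, y, z] in mm, in the coordinates of the camera as it stood for that picture, good to about 4 mm: a listed point, or the origin of a listed thing).
The state is a dict: "clock": time; "joint_pos": joint angles; "qd": joint speeds; "tau": joint torques, N m; "eef_pos": TCP position; "tcp_rot": TCP orientation; "force": force on the tool from outside, world axes, zero at the start; "torque": the same for the moment, N m; "opening": opening from 0.0 (shut) to 1.0 (fully open).
Only numpy, scipy, OpenCV 4.12 (cv2) and the standard library are available. Lean on these libraries where they do the work, as an engineer would, in place of code of your own. Each camera call takes 0.05 s, during which the arm holds its last target. There are 200 camera calls.

### The job

Using the outside of the shut fingers only, push the dark hardwood block along the bed of the small vise until its end is fully home against the brass end stop, then push the red toggle lever over past its middle so that it snaps to its other side and the jaw grips the block there. Do not lift or carry the block, and leave everything else on the bench where it stands. Finish clear of everything.

Things in the scene. Friction and masses are not known exactly. Their poses are not given: they have to be found in the camera images.
- vise: Grey iron lever vise bolted to the bench. Origin: on the bench, under the block's centre when home and gripped. x across the jaws, from lever and moving jaw to fixed jaw; y along the bed to the brass stop; z up. Own frame, mm: bed top z 12, x -40 to 50, y -95 to 60; lever's foot x -101 to -39, y -33 to 53, z 12; its cheeks x -86 to -50, y -12 to 32, top z 62; fixed jaw face x 18, y -18 to 38, top z 48.
- block_center (a point): Centre of the loose dark hardwood block, 36 mm (x) by 80 mm (y) by 40 mm tall, 0.07 to 0.14 kg, axes within 2 degrees of the vise's. It lies on the bed between the open jaws (45 mm apart), 20 to 45 mm short of home. Home is vise y = 0: its +y end touches the stop. Its -y end sticks out of the jaws by 22 mm or more: push there towards +y. Centre 32 mm above the bench.
- jaw: Moving jaw with black rubber pad, 56 mm along y, top 48 mm above the bench. Origin: middle of the pad face that meets the block; axes as the vise's. Driven by the lever: vise x -27 mm when open, advancing 12.5 mm towards +x as the lever goes over; its springy pad then presses the block on the fixed jaw with about 10 N.
- toggle (a joint): Angle of the red toggle lever, rad: 0 = open (start), leaning 0.6 rad from upright to the vise's -x; 0.6 = upright, the middle; 1.2 = closed, leaning 0.6 rad to +x, over the jaws. An over-centre spring drives it to the nearer end; moving it off an end takes about 0.3 N m (5 to 7 N on the red grip), less towards the middle; past it, it snaps over by itself.
- toggle_tip (a point): Upper end of the lever's red round grip (18 mm thick, its dome reaching 9 mm past this point), 80 mm from the pivot; the red grip starts 45 mm from the pivot, thinner 10 mm steel rod below.
- stop_face (a point): Middle of the face of the brass end stop that the block's +y end must touch, at vise x 10, y 40, z 27 mm. The stop is fixed, 60 mm wide along the vise's x, top 42 mm above the bench.
- toggle_pivot (a point): The lever's pivot axis (along the vise's y), fixed on the vise at x -65, y 10, z 50 mm in the vise's frame. The lever swings in the vise's x-z plane through this point.
- canister: Bystander, loose, not to be moved: plain tin canister with a pressed lid, 76 mm diameter, 105 mm tall. Origin at the centre of its underside.
- roller: Bystander, loose, not to be moved: grey stone grinding roller, 52 mm diameter, 210 mm long over its wooden handles (along its own y), on its two wooden rests; 62 mm tall in all. Origin at the centre of its underside.
- bowl: Bystander, loose, not to be moved: small blue ceramic bowl, 90 mm diameter, 42 mm tall. Origin at the centre of its underside.
- sieve: Bystander, loose, not to be moved: round brass hand sieve frame, 150 mm diameter, 45 mm tall. Origin at the centre of its underside.
- jar: Bystander, loose, not to be moved: amber glass jar with black cap, 60 mm diameter, 85 mm tall. Origin at the centre of its underside.
- mallet: Bystander, loose, not to be moved: wooden mallet lying flat, 220 mm long along its own x. Origin at the middle of its length, on the bench.
- brush: Bystander, loose, not to be moved: bench brush lying flat, 190 mm long along its own x. Origin at the middle of its length, on the bench.
- block: The same hardwood block; origin at the centre of its underside.
Not all that is in view belongs to the job. Of the things like the block, leave any that is pink; of the rest the smaller one is meant.

How it is judged:
By the outcome, as a careful person would: the job done as asked, in the order asked, and still so for the second after the job is handed in, with the robot touching nothing.
It also fails if it takes over 48 s, if anything falls off the work surface, if the arm or the gripper's body presses on something with over 40 N, if the wrist force passes 120 N, or if a joint passes its speed limit or range.

## Working session

There is one attempt and no reset: what is moved stays moved. The work goes in short steps, Python scripts to look and compute and a tool call to move; the robot and the scene stay as the last step left them, time stands still between calls to the robot, and variables do not carry over. Pictures are saved under pics/ and viewed, about 8 in all and at most 12, crops included, and the job is handed in when it is done.

Besides the shell and the picture viewer there is one more tool, called after "Emit:" as name(argument=value, ...) on one line, values as JSON. carry_out: Moves the arm, as the interface text tells. Its arguments: {"type":"object","properties":{"plan":{"type":"string"},"force":{"type":"number"}},"required":["plan"]}

```bash
mkdir -p pics
cat > h.py <<'E'
from cell import *
import numpy as np, cv2
def w(cam,p,T=None):
    T=camera_info(cam)["camera_from_world"] if T is None else T
    return (np.linalg.inv(np.array(T))@np.r_[p,1])[:3]
def find(cam,q,f=landmark_of,n=3):
    for d in f(cam,q)[:n]:
        if d["conf"]>.15:
            K=np.array(camera_info(cam)["mtx"]);p=np.array(d["xyz"]);u=K@p/p[2]
            print(cam,q,f.__name__,round(d["conf"],2),w(cam,p).round(0),"px",u[:2].round(0))
E
python3 - <<'E'
from h import *
np.set_printoptions(suppress=True,precision=3)
s=state();print(s["clock"],s["eef_pos"],s["tcp_rot"],s["opening"])
for c in("top","side"):
    im,d=snapshot(c);cv2.imwrite(f"pics/{c}0.png",cv2.cvtColor(im,cv2.COLOR_RGB2BGR));np.save(c+"0.npy",d)
    for q in("vise","block_center","toggle_tip","toggle_pivot","stop_face","jaw"):find(c,q)
print(state()["clock"])
E
```

```text
0.0 [ 273.281 -561.751  230.757] [[ 0.438 -0.001  0.899]
 [-0.899  0.001  0.438]
 [-0.001 -1.    -0.   ]] 0.993961074746202
top vise call 0.56 [577. -37.   1.] px [263. 190.]
top block_center call 0.84 [ 734. -175.   26.] px [306. 141.]
top block_center call 0.82 [586. -76.  33.] px [276. 186.]
top block_center call 0.7 [ 385. -164.   22.] px [305. 251.]
top toggle_tip call 0.44 [471. -63. 117.] px [274. 221.]
top toggle_pivot call 0.8 [514. -52.  51.] px [269. 208.]
top toggle_pivot call 0.45 [ 660. -381.   -4.] px [368. 166.]
top stop_face call 0.61 [572.   2.  26.] px [251. 190.]
top stop_face call 0.25 [470. -66. 116.] px [275. 222.]
top jaw call 0.71 [544. -37.  30.] px [264. 199.]
side vise call 0.69 [578. -41.   0.] px [269. 199.]
side block_center call 0.72 [ 734. -176.   27.] px [256. 153.]
side block_center call 0.69 [581. -77.  29.] px [276. 185.]
side block_center call 0.65 [503.  73.  -2.] px [265. 234.]
side toggle_tip call 0.5 [471. -62. 116.] px [306. 179.]
side toggle_pivot call 0.71 [514. -53.  53.] px [290. 192.]
side stop_face call 0.66 [577.   2.  26.] px [260. 201.]
side jaw call 0.46 [550. -42.  30.] px [277. 196.]
0.7
```

Run:
```python
import cv2,numpy as np
t=cv2.imread("pics/top0.png");s=cv2.imread("pics/side0.png")
a=cv2.resize(t[90:290,200:400],(600,600),interpolation=3)
cv2.imwrite("pics/topc.png",a);cv2.imwrite("pics/sidec.png",cv2.resize(s[110:260,170:370],(800,600),interpolation=3))
cv2.imwrite("pics/both.png",cv2.resize(np.vstack([t,s]),(400,600)))
```

```text
(no output)
```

View pics/top0.png

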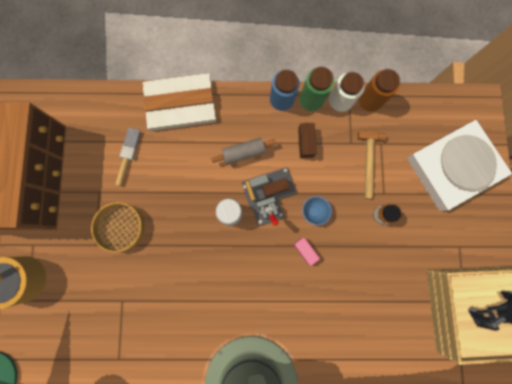

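View pics/topc.png

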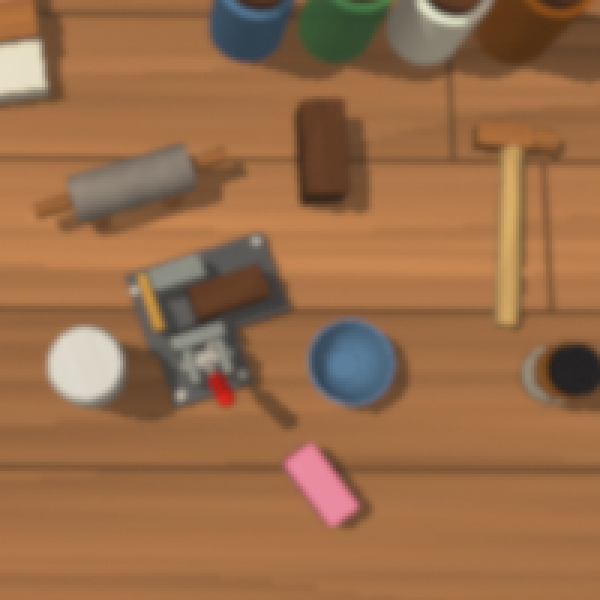

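View pics/sidec.png

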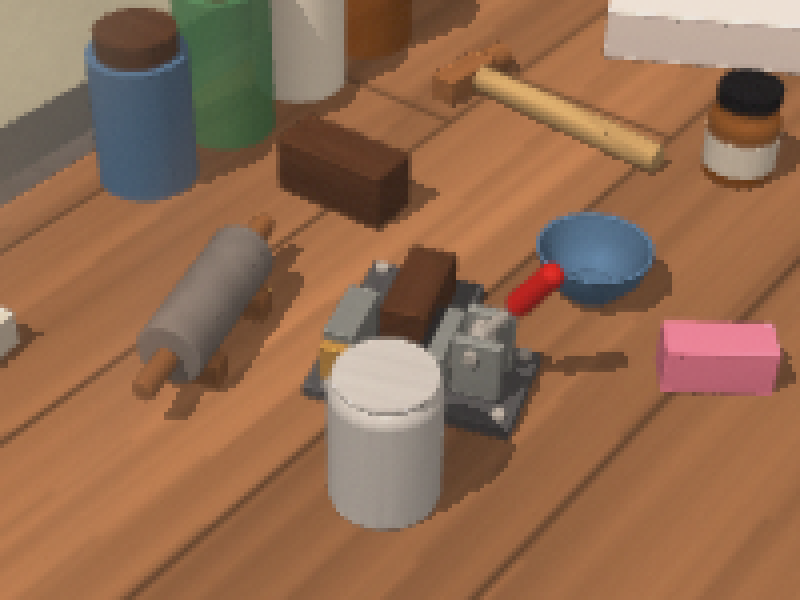

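Top view: three block-like things. One is pink at px (305,251), which must be left. One is a large dark block loose on the bench at px (306,141). The third is a smaller dark block on the vise bed at px (276,186). The crops confirm the vise one: it is smaller, not pink, and lies between the jaws. The brass stop is to its left at about px (250,190) and the red lever leans toward the robot at px (273,219). I'll move in for a closer look.

Emit:
carry_out(plan="-2.2 0 5.4 0 0 0 -1; -2.2 0 5.4 0 0 0 -1; -2.2 0 5.4 0 0 0 -1; -2.2 0 5.4 0 0 0 -1; -2.2 0 5.4 0 0 0 -1; -2.2 0 5.4 0 0 0 -1; -2.2 0 5.4 0 0 0 -1; -2.2 0 5.4 0 0 0 -1; -2.2 0 5.4 0 0 0 -1; 0 0 0 0 0.14 0 -1")

```text
clock: 1.95
eef_pos: [626.2, -166.3, 230.7]
tcp_rot: [[0.311, 0.0, 0.95], [-0.95, 0.002, 0.311], [-0.002, -1.0, 0.001]]
force: [-0.8, -0.1, -0.7]
opening: 0.001
```

Run:
```python
from h import *
np.set_printoptions(suppress=True,precision=3)
s=state();print(s["clock"],s["eef_pos"],s["tcp_rot"],s["opening"],s["force"],s["qd"])
T=np.array(camera_info("wrist")["camera_from_world"]);K=camera_info("wrist")["mtx"]
im,d=snapshot("wrist");cv2.imwrite("pics/w1.png",cv2.cvtColor(im,cv2.COLOR_RGB2BGR));np.savez("w1.npz",d=d,T=T,K=K)
print(K,np.linalg.inv(T))
for q in("vise","block_center","toggle_tip","toggle_pivot","stop_face","jaw"):
    for e in landmark_of("wrist",q)[:2]:print(q,round(e["conf"],2),w("wrist",e["xyz"],T).round(0))
for c in("top","side"):
    for q in("canister","bowl"):find(c,q,n=1)
```

```text
1.95 [ 626.203 -166.34   230.719] [[ 0.311  0.     0.95 ]
 [-0.95   0.002  0.311]
 [-0.002 -1.     0.001]] 0.0007439892039332308 [-0.817 -0.122 -0.744] [-0.124 -0.031  0.333  0.053 -0.16  -0.025 -0.996]
[[297.319   0.    259.782]
 [  0.    297.319 191.161]
 [  0.      0.      1.   ]] [[   0.313   -0.916   -0.25   690.092]
 [  -0.95    -0.303   -0.08  -145.689]
 [  -0.002    0.263   -0.965  373.568]
 [   0.       0.       0.       1.   ]]
vise 0.61 [579. -42.  -1.]
block_center 0.87 [ 741. -179.   29.]
block_center 0.6 [588. -75.  32.]
toggle_tip 0.89 [470. -67. 114.]
toggle_tip 0.7 [ 501. -414.    3.]
toggle_pivot 0.58 [513. -49.  51.]
stop_face 0.64 [577.   3.  25.]
jaw 0.96 [551. -35.  33.]
top canister call 0.92 [498.  65.  -1.] px [231. 215.]
top bowl call 0.94 [ 511. -200.    2.] px [314. 211.]
side canister call 0.66 [502.  72.   1.] px [265. 233.]
side bowl call 0.93 [ 511. -202.   -4.] px [317. 183.]
```

View pics/w1.png

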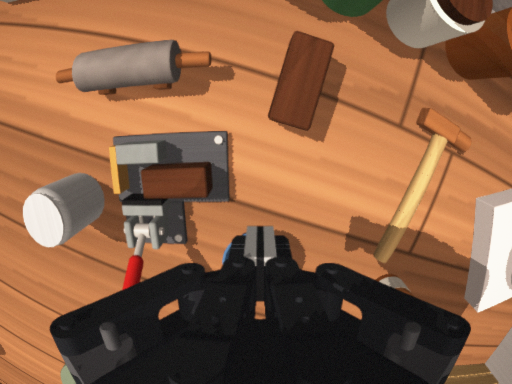

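The wrist view shows the vise bed at px (113–228, 132–240), the block at (142–212, 162–198) with its right end free, the brass stop at x≈115, and the red grip at (133,272). Next I'll fit the vise pose and block from depth.

Run:
```python
from h import *
z=np.load("w1.npz");d,T,K=z["d"],z["T"],z["K"];im=cv2.imread("pics/w1.png")
v,u=np.mgrid[:384,:512];a=(u-K[0,2])/K[0,0];b=(v-K[1,2])/K[1,1];th=np.hypot(a,b)+1e-9
t=np.tan(th)/th
P=np.stack([a*t*d,b*t*d,d,np.ones_like(d)],-1)@np.linalg.inv(T).T
P=P[...,:3]
reg=(u>95)&(u<240)&(v>120)&(v<260)&(d>0)
hsv=cv2.cvtColor(im,cv2.COLOR_BGR2HSV)
def rect(m,n):
    m=m&reg
    p=P[m];r=cv2.minAreaRect(p[:,:2].astype(np.float32))
    print(n,m.sum(),"c",np.round(r[0],1),"size",np.round(r[1],1),"ang",round(r[2],1),"medz",np.median(p[:,2]).round(1))
    return p
Z=P[...,2];sat=hsv[...,1]
print("block px z", P[180,175].round(1),"bed",P[190,220].round(1),"bench",P[150,260].round(1),"jaw",P[152,140].round(1))
rect((abs(Z-52)<4)&(sat>90)&(u>130),"blocktop")
rect((abs(Z-48)<4)&(sat<60)&(v<170),"fixedjawtop")
rect((abs(Z-48)<4)&(sat<60)&(v>190)&(v<218),"movjawtop")
rect((abs(Z-12)<4)&(sat<60)&(v<203),"bed")
rect((Z>20)&(sat>150)&(u<126)&(v<196),"stop")
```

```text
block px z [589.2 -76.5  52.9] bed [ 582.2 -127.4   12.6] bench [ 6.446e+02 -1.601e+02  3.000e-01] jaw [607.2 -25.8  49.1]
blocktop 1959 c [555.9 -85.6] size [97.7 79.7] ang 20.6 medz 52.0
fixedjawtop 851 c [603.8 -20.9] size [25.2 55. ] ang 20.0 medz 48.0
movjawtop 659 c [544.6 -57.1] size [24.2 87.7] ang 20.8 medz 47.6
bed 3443 c [581.9 -37.9] size [ 91.1 190. ] ang 18.8 medz 12.1
stop 482 c [573.9   6. ] size [59.6 11.3] ang 18.4 medz 41.5
```

Vise pose: origin ≈ (578.5, −40.3), yaw ≈ 18.8°, and jaw, stop and landmark agree to about 2 mm. The block is at vise (−2, −37). I'll go down behind its free end.

Emit:
carry_out(plan="-2.3 0 -0.8 0 0 0 -1; 0 4.5 0 0 0 0 -1; 0 4.5 0 0 0 0 -1; 0 4.5 0 0 0 0 -1; 0 4.5 0 0 0 0 -1; 0 2.5 0 0 0 0 -1; 0 0 0 0 0 0 -1; 0 0 0 0 0 0 -1")

```text
clock: 3.5
eef_pos: [609.8, -152.2, 27.5]
tcp_rot: [[0.308, 0.001, 0.951], [-0.951, -0.0, 0.308], [0.001, -1.0, 0.001]]
force: [-0.6, -0.3, 1.0]
opening: -0.0
```

```bash
cat >> h.py <<'E'
R=np.array([[np.cos(.328),-np.sin(.328)],[np.sin(.328),np.cos(.328)]]);O=np.array([578.5,-40.3])
def vp():
    s=state();p=s["eef_pos"];print("t",s["clock"],"vise TCP",(R.T@(np.array(p[:2])-O)).round(1),"z",round(p[2],1),"F vise",(R.T@np.array(s["force"][:2])).round(1),round(s["force"][2],1),"toolx",np.array(s["tcp_rot"])[:,0].round(3))
E
python3 - <<'E'
from h import *
vp()
im,d=snapshot("wrist");cv2.imwrite("pics/w2.png",cv2.cvtColor(im,cv2.COLOR_RGB2BGR))
E
```

```text
t 3.5 vise TCP [  -6.5 -116. ] z 27.5 F vise [-0.7 -0.1] 1.0 toolx [ 0.308 -0.951  0.001]
```

View pics/w2.png

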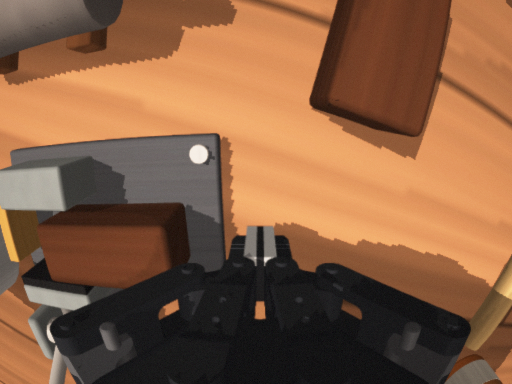

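Fingertips (px 262,245) are clear of the block's end (px 188,240) and lined up with it. Pushing along −tool x in small steps.

Emit:
carry_out(plan="-0.5 0.4 0.4 0 0 0 -1; -1 0 0 0 0 0 -1; -1 0 0 0 0 0 -1; -0.7 0 0 0 0 0 -1; -0.7 0 0 0 0 0 -1; -0.5 0 0 0 0 0 -1; -0.5 0 0 0 0 0 -1; -0.3 0 0 0 0 0 -1; 0 0 0 0 0 0 -1")

```text
clock: 4.68
eef_pos: [596.9, -101.0, 22.3]
tcp_rot: [[0.308, -0.0, 0.951], [-0.951, 0.0, 0.308], [-0.0, -1.0, -0.0]]
force: [-0.5, 1.1, 0.3]
opening: 0.006
```

Run:
```python
from h import *
vp()
im,d=snapshot("wrist");cv2.imwrite("pics/w3.png",cv2.cvtColor(im,cv2.COLOR_RGB2BGR))
```

```text
t 4.675 vise TCP [ -2.2 -63.4] z 22.3 F vise [-0.1  1.2] 0.3 toolx [ 0.308 -0.951 -0.   ]
```

View pics/w3.png

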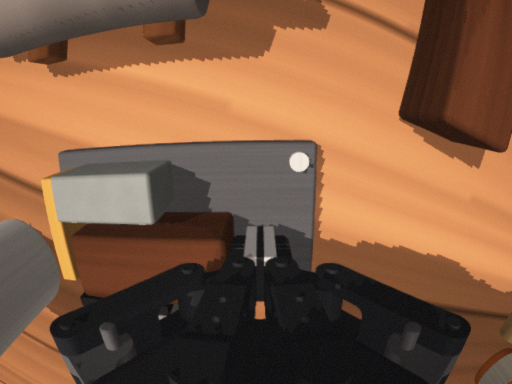

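The block (px 75–235) is close to the fingers, and a gap to the brass (px 70) remains. Continuing slowly.

Emit:
carry_out(plan="-0.3 0 0 0 0 0 -1; -0.3 0 0 0 0 0 -1; -0.2 0 0 0 0 0 -1; 0 0 0 0 0 0 -1")

```text
clock: 5.22
eef_pos: [594.4, -93.4, 22.3]
tcp_rot: [[0.308, -0.0, 0.951], [-0.951, 0.0, 0.308], [-0.0, -1.0, -0.0]]
force: [-0.0, -0.5, -0.0]
opening: -0.003
```

Emit:
carry_out(plan="-0.2 0 0 0 0 0 -1; -0.2 0 0 0 0 0 -1; 0 0 0 0 0 0 -1")

```text
clock: 5.6
eef_pos: [593.7, -90.8, 22.6]
tcp_rot: [[0.307, 0.001, 0.952], [-0.952, -0.001, 0.307], [0.001, -1.0, 0.001]]
force: [2.4, -5.9, 1.6]
opening: -0.0
```

Emit:
carry_out(plan="-0.2 0 0 0 0 0 -1; -0.2 0 0 0 0 0 -1; 0 0 0 0 0 0 -1; 0 0 0 0 0 0 -1")

```text
clock: 6.1
eef_pos: [593.7, -90.4, 23.2]
tcp_rot: [[0.305, 0.004, 0.952], [-0.952, -0.004, 0.305], [0.005, -1.0, 0.002]]
force: [7.2, -23.1, 2.5]
opening: -0.002
```

Run:
```python
from h import *
vp()
im,d=snapshot("wrist");cv2.imwrite("pics/w4.png",cv2.resize(cv2.cvtColor(im,cv2.COLOR_RGB2BGR)[130:330,0:300],(750,500),interpolation=3))
```

```text
t 6.1 vise TCP [ -1.8 -52.3] z 23.2 F vise [ -0.6 -24.2] 2.5 toolx [ 0.305 -0.952  0.005]
```

View pics/w4.png

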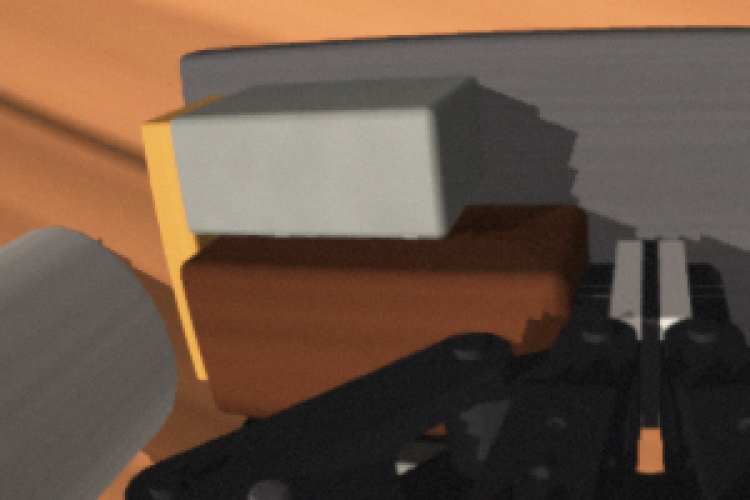

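The block's end meets the brass face with no gap, and the reaction is 24 N, so it is home. I'll back off, rise, go to the lever's far side and look.

Emit:
carry_out(plan="0.7 0 0 0 0 0 -1; 2 0 0 0 0 0 -1; 2.5 0 0 0 0 0 -1; 0 -5 0 0 0 0 -1; 0 -5.5 0 0 0 0 -1; 0 -5.5 0 0 0 0 -1; -3.7 0 -4.9 0 0 0 -1; -3.7 0 -4.9 0 0 0 -1; -3.6 0 -5 0 0 0 -1; 0 0 0 0 0 0 -1")

```text
clock: 7.4
eef_pos: [429.9, -76.3, 182.5]
tcp_rot: [[0.308, -0.002, 0.951], [-0.951, -0.0, 0.308], [-0.001, -1.0, -0.002]]
force: [0.4, -0.2, 0.3]
opening: 0.002
```

Run:
```python
from h import *
vp()
snapshot("top");im,d=snapshot("side")
cv2.imwrite("pics/s2.png",cv2.resize(cv2.cvtColor(im,cv2.COLOR_RGB2BGR)[110:260,170:370],(800,600),interpolation=3))
for c in("top","side"):
    for q in("toggle_tip","block_center"):find(c,q)
```

```text
t 7.4 vise TCP [-152.3   13.8] z 182.5 F vise [ 0.3 -0.3] 0.3 toolx [ 0.308 -0.951 -0.001]
top block_center call 0.73 [ 737. -173.   27.] px [306. 140.]
top block_center call 0.72 [574. -42.  33.] px [265. 189.]
top block_center call 0.19 [572.   4.  26.] px [251. 190.]
side toggle_tip call 0.56 [471. -63. 119.] px [307. 178.]
side toggle_tip call 0.47 [571. -39.  14.] px [270. 197.]
side toggle_tip call 0.45 [682. 405.   1.] px [119. 277.]
side block_center call 0.95 [ 387. -170.   18.] px [349. 199.]
side block_center call 0.81 [572. -44.  31.] px [271. 192.]
side block_center call 0.6 [ 737. -174.   22.] px [255. 154.]
```

The block reads home (vise ≈ (−5, 0)). Descending to lever height, then pushing toward vise +x.

Emit:
carry_out(plan="0.4 -0 0 0 0 0 -1; 0 4 0 0 0 0 -1; 0 4 0 0 0 0 -1; 0 0 1.5 0 0 0 -1; 0 0 1 0 0 0 -1; 0 0 0.8 0 0 0 -1; 0 0 0 0 0 0 -1")

```text
clock: 8.57
eef_pos: [467.4, -69.8, 103.6]
tcp_rot: [[0.308, 0.002, 0.951], [-0.951, -0.0, 0.308], [0.001, -1.0, 0.002]]
force: [-2.3, -0.7, -1.6]
opening: 0.002
```

Emit:
carry_out(plan="0 0 0.8 0 0 0 -1; 0 0 0.8 0 0 0 -1; 0 0 0.8 0 0 0 -1; 0 0 0.8 0 0 0 -1; 0 0 0 0 0 0 -1")

```text
clock: 9.2
eef_pos: [497.1, -59.9, 102.3]
tcp_rot: [[0.308, 0.001, 0.951], [-0.951, 0.0, 0.308], [-0.0, -1.0, 0.001]]
force: [-0.1, 0.6, 0.8]
opening: 0.002
```

Run:
```python
from h import *
vp()
im,d=snapshot("side")
cv2.imwrite("pics/s3.png",cv2.resize(cv2.cvtColor(im,cv2.COLOR_RGB2BGR)[110:260,170:370],(800,600),interpolation=3))
```

```text
t 9.2 vise TCP [-83.3   7.7] z 102.3 F vise [0.1 0.6] 0.8 toolx [ 0.308 -0.951 -0.   ]
```

View pics/s3.png

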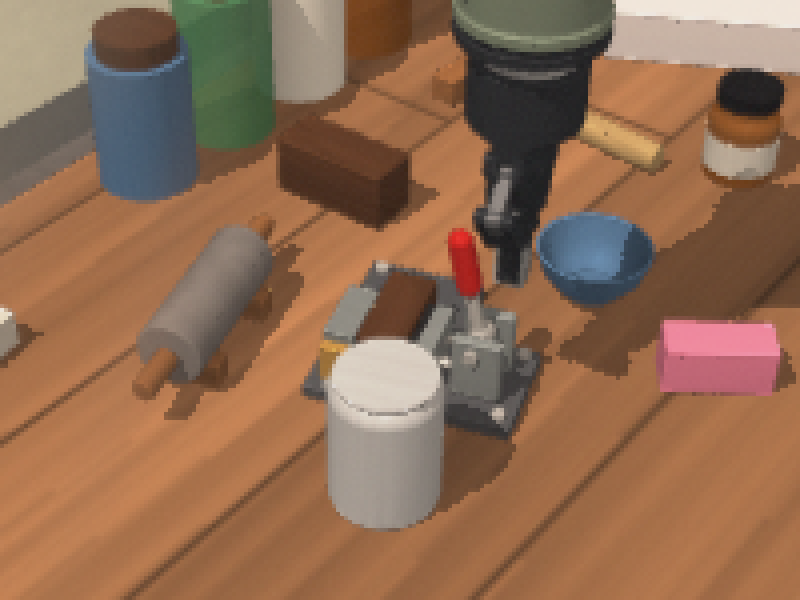

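The lever (px 462,260 in the crop) has left the fingers and is swinging over past the middle. Backing away and rising.

Emit:
carry_out(plan="0 0 0 0 0 0 -1; 0 0 -2 0 0 0 -1; 0 0 -4 0 0 0 -1; 0 -5 0 0 0 0 -1; 0 -5 -2 0 0 0 -1; 0 -3 -2 0 0 0 -1; 0 0 0 0 0 0 -1; 0 0 0 0 0 0 -1")

```text
clock: 10.25
eef_pos: [401.3, -90.9, 231.9]
tcp_rot: [[0.308, 0.0, 0.952], [-0.952, -0.0, 0.308], [0.0, -1.0, 0.0]]
force: [-0.7, -0.1, -0.8]
opening: 0.002
```

Run:
```python
from h import *
vp()
snapshot("top");im,d=snapshot("side")
cv2.imwrite("pics/s4.png",cv2.resize(cv2.cvtColor(im,cv2.COLOR_RGB2BGR)[110:260,170:370],(800,600),interpolation=3))
for c in("top","side"):
    for q in("toggle_tip","block_center","jaw","canister","bowl"):find(c,q,n=2)
```

```text
t 10.25 vise TCP [-184.1    9.2] z 231.9 F vise [-0.7  0.1] -0.8 toolx [ 0.308 -0.952  0.   ]
top toggle_tip call 0.6 [555. -34. 116.] px [264. 192.]
top block_center call 0.86 [578. -36.  31.] px [263. 189.]
top block_center call 0.67 [ 733. -174.   25.] px [306. 141.]
top jaw call 0.52 [557. -34.  31.] px [263. 195.]
top canister call 0.81 [501.  65.   1.] px [231. 214.]
top bowl call 0.76 [ 512. -199.    1.] px [314. 211.]
side block_center call 0.82 [ 734. -177.   24.] px [256. 153.]
side block_center call 0.69 [572. -41.  28.] px [270. 193.]
side jaw call 0.64 [562. -37.  31.] px [272. 194.]
side jaw call 0.41 [499.  72.  -2.] px [266. 234.]
side canister call 0.57 [502.  73.  -3.] px [265. 234.]
side bowl call 0.6 [ 511. -200.    0.] px [317. 182.]
```

View pics/s4.png

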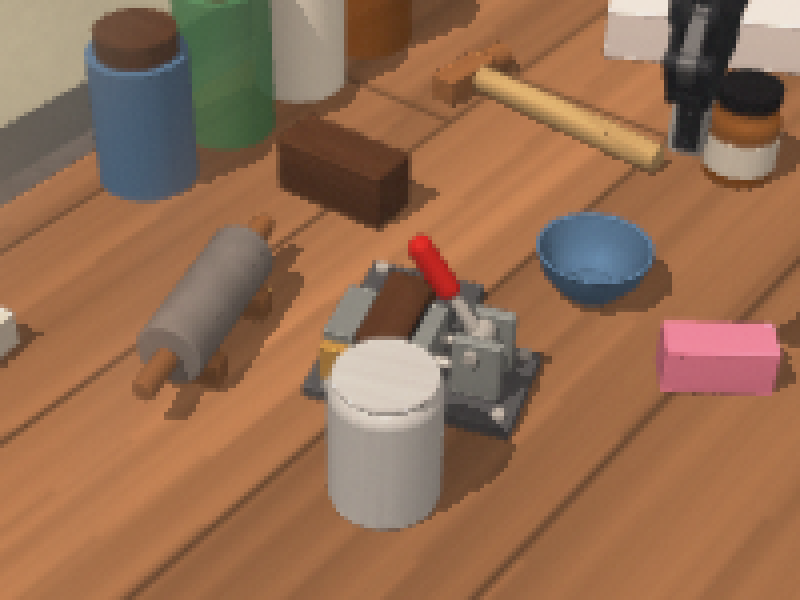

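The lever tip reads vise (−20, 14, 116), which matches closed, and the jaw has advanced about 12 mm. One last wrist look at the block against the stop.

Run:
```python
from h import *
c=camera_info("wrist");T=np.array(c["camera_from_world"]);K=np.array(c["mtx"])
im,d=snapshot("wrist");bgr=cv2.cvtColor(im,cv2.COLOR_RGB2BGR)
v,u=np.mgrid[:384,:512];a=(u-K[0,2])/K[0,0];b=(v-K[1,2])/K[1,1];th=np.hypot(a,b)+1e-9;t=np.tan(th)/th
P=(np.stack([a*t*d,b*t*d,d,np.ones_like(d)],-1)@np.linalg.inv(T).T)[...,:3]
V=(P[...,:2]-O)@R;Z=P[...,2];S=cv2.cvtColor(bgr,cv2.COLOR_BGR2HSV)[...,1]
m=(d>0)&(abs(Z-52)<2.5)&(abs(V[...,0])<22)&(V[...,1]>-70)&(V[...,1]<60)&(S>90)
print("block top vise x,y range",np.percentile(V[m],[1,99],axis=0).round(1),m.sum())
m2=(d>0)&(abs(Z-41.5)<2.5)&(V[...,1]>30)&(V[...,1]<65)&(abs(V[...,0]-10)<35)&(S>120)
print("stop top",np.percentile(V[m2],[1,99],axis=0).round(1),m2.sum())
uu,vv=int(np.median(u[m])),int(np.median(v[m]));print(uu,vv)
y0,x0=max(0,vv-75),max(0,uu-100)
cv2.imwrite("pics/w5.png",cv2.resize(bgr[y0:y0+150,x0:x0+200],(800,600),interpolation=3))
vp()
```

```text
block top vise x,y range [[-17.7 -37.3]
 [ 11.3  40.3]] 1272
stop top [[-20.1  42.1]
 [ 16.3  51.4]] 245
275 12
t 10.9 vise TCP [-184.1    9.2] z 232.3 F vise [ 0.9 -0.8] -1.0 toolx [ 0.308 -0.951 -0.   ]
```

View pics/w5.png

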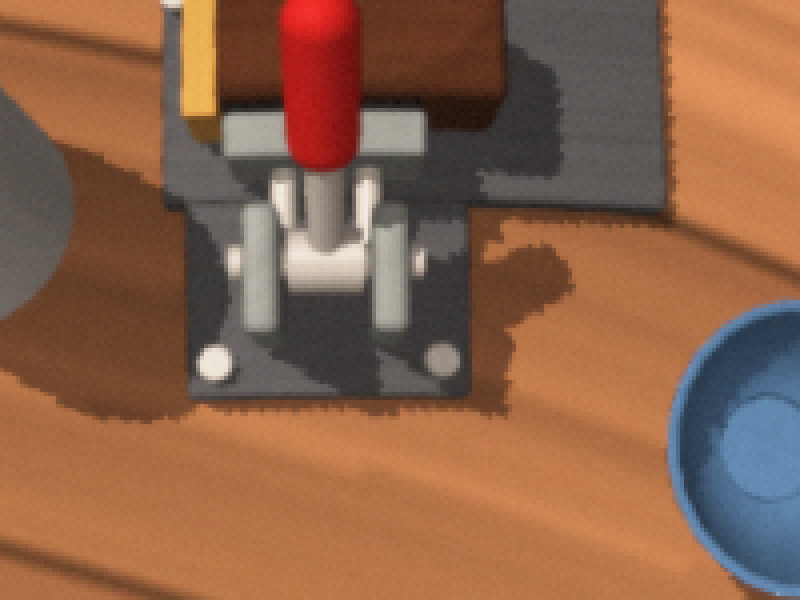

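The block (crop px 220–505) sits against the brass face (px 218), the pad presses its side, and the red lever lies over the jaws. The arm is clear, so I'm handing in.

```bash
python3 -c "
from cell import *
print(sign_off())"
```

```text
the job is handed in; nothing more can be done
None
```

The block is home against the brass stop, the lever has snapped to its closed side with the jaw on the block, and the job is handed in at about 10.9 s of the 48 s allowed.

**What I did:** With the shut fingers I pushed the smaller dark block by its free end until it met the stop, with about 24 N of reaction at the end. I backed off, went to the lever's far side and pushed it past its middle. It left the fingers and snapped over by itself. I then retreated to a TCP height of 232 mm, well clear of everything.

**Last checks:**
- **Block:** its top spans vise y −37 to +40, with the +y end on the stop face at y 40 and no gap in the picture. The −37 end should read −40; I put that down to measuring error.
- **Lever:** its tip reads vise (−20, 14, 116), which matches closed. Only the top camera's network gave this; the side one missed the tip, but the side picture shows the lever over.
- **Jaw:** it had advanced about 12 mm and bears on the block. I did not measure the grip force itself.
- **Bystanders:** the canister and bowl read within about 3 mm of their first positions. I checked the roller, mallet and jar only by eye in the side view. I did not check the sieve and brush again, but the arm never went near them.

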